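# Hold the tea strainer over the cup

## Robot

A 7-joint arm with a two-finger parallel gripper is mounted at the origin on a cart in front of the work surface, level with it; the furniture and walls round the work are solid. World frame = base frame: x ahead of the robot, y to its left, z up, the work surface at z = 0. Lengths are in m, angles in rad, forces in N, time in s.
With the tool pointing down it reaches from about 0.425 to 0.95 m from the base axis. Payload 16.7 kg.
Tool frame: the origin (TCP) lies at the very end of the fingers, on their centre line; the grasp point (between the pads) lies 19 mm behind it; z points along the fingers, y is the line along which they close (so a half turn about z gives the same grasp; the last joint's range is limited). The gripper opens to 94 mm and grips with 3 to 60 N. Pads are 16 mm wide; open, the fingers measure 119 mm over their backs; the gripper's body (75 mm by 177 mm) begins 78 mm behind the grasp point.
Start: joints at [-1.49, 0.426, 0.074, 1.606, -0.034, 1.111, -0.067], TCP at [0.154, 0.657, 0.205] pointing down, gripper open.
Joint ranges: [-2.85, 2.85], [-0.5, 2.14], [-1.23, 1.37], [0.21, 2.46], [-1.02, 4.16], [0.16, 2.05], [-2.73, 2.73]. Speed limits (rad/s): [1.89, 1.89, 2.39, 2.39, 3.01, 3.01, 3.01].

## Interface

Orientations are given as a unit quaternion [x, y, z, w].
In Python, from plant import manip gives the robot as it stands.
- The arm moves only by the tool apply_moves, never from a script. Its argument "commands" is text: rows parted by semicolons, each of 7 numbers parted by spaces: the shift along the world's x, y, z in mm, then the turn, a rotation vector about the world's x, y, z in units of 10 degrees (1.0 is 10 degrees), then the closure, from 0 (fully open) to 1 (shut). A call has 1 to 10 rows; each row shifts and turns the commanded pose from where the row before left it; what a row does not reach is not made up. A row lasts 1/8 s, in which the tool goes at most 62.5 mm and 10.7 degrees, less where a joint would pass 70% of its speed; a pose out of reach is approached as far as the arm can. A call with a gripper value outside its range is refused whole. The fingers move at their own pace and stop on an object; "grip_force" is the grip in N (left out, the last holds). Time passes only in rows, so rows that do not move let the fingers close. It gives the time, the measured TCP pose, the force, the opening and the grip force at its end, in the units of the state.
- manip.read_state(): the state, without advancing time (a new reading comes with each control period).
- manip.get_image(name): name is "scene" or "side" or "wrist"; returns the picture (420x560x3 uint8, red, green, blue); there is no depth.
- manip.camera_info(name): a dict with "vertical_fov" (degrees; the focal length in pixels is half the picture's height over the tangent of half this angle, whatever the lens; pixels are square), "cx", "cy" (the principal point, pixels), "R" (3x3) and "t" (3): a world point X has camera coordinates R X + t; the wrist camera has in their place "tool_from_camera" (4x4, takes a point from camera to tool coordinates, whose origin is the TCP and whose axes are the flange's). Camera axes: x right, y down, z forward; pixel columns grow to the right and rows downward; lengths in m; the calibration is good to about 2 mm. A picture is of the moment at which its call begins: read the wrist's pose just before it. camera_info takes no time and is no camera call.
- manip.sign_off(): hands the job in; it is judged then, once.
The state is a dict: "t": time; "joint_pos": joint angles; "dq": joint speeds; "effort": joint torques, N m; "position": TCP position; "ee_rot": TCP orientation; "force": force on the tool from outside, world axes, zero at the start; "ft_torque": the same for the moment, N m; "opening": finger opening in m; "grasp_force": force on a finger pad.
Only numpy, scipy, OpenCV 4.12 (cv2) and the standard library are available. Lean on these libraries where they do the work, as an engineer would, in place of code of your own. Each camera call takes 0.05 s, during which the arm holds its last target. There are 200 camera calls.

## Task

Tea is about to be poured: lift the tea strainer off its hook by the wooden grip, carry it over the rim of the tray and hold it level and centred a finger's breadth above the rim of the teacup, touching neither the cup nor anything else on the way. Do not move the cup or the other things that stand about. Finish while holding the strainer still there: do not set it down or let go.

Things in the scene. Friction and masses are not known exactly. Their poses are not given: they have to be found in the camera images.
- strainer: tea strainer, 140 mm tall, about 0.12 kg: round perforated steel bowl (64 mm across, 32 mm deep) under a 5 mm wire bail, an upright arch 64 mm wide in its y-z plane, inner top 94 mm above the underside; on top of the arch an upright flat wooden grip. It hangs upright with the arch over the hook's seat. Origin: centre of its underside; z up; x, y as the stand's while it hangs.
- strainer_grip (a point): centre of the strainer's upright wooden grip, 122 mm above its underside: 18 mm wide along x, 8 mm thick along y, 36 mm tall, nothing beside or above it; its lower end is 5 mm above the top of the arch. Take it from above across the 8 mm (fingers closing along y), firmly, so that it does not turn in the fingers. Axes as the strainer's.
- strainer_underside (a point): centre of the strainer's underside (same point as the strainer's origin)
- stand: hook stand, fixed to the worktop: round wooden foot 90 mm across, steel post at its centre and a steel hook arm 8 mm thick, 140 to 151 mm up, which runs from the post along the stand's -x axis (roughly towards the robot) and ends in an upturned tip 80 mm from the post; 155 mm tall in all. Origin: centre of the foot's underside; z up.
- hook_seat (a point): lowest point of the hook arm's centre line, where the strainer's arch hangs: 60 mm from the post, 140 mm up. Towards the tip (stand's -x) the arm rises 10 mm within 20 mm and ends. To free the strainer raise it about 30 mm (15 at least; above 45 its bowl meets the arm from below), then draw it 65 mm or more (until its bowl is past the tip) along the stand's -x. Axes as the stand's.
- teacup: cream porcelain teacup standing upright on the tray, 72 mm tall, bowl 91 mm across outside, with an ear handle at its -y side; it is the only cup with a handle. Origin: centre of the underside of its bounding box (cup and handle). It may stand in any of three places along the front of the tray, which it shares with the sugar bowl and honey jar.
- cup_mouth (a point): centre of the teacup's mouth at the height of its rim, 72 mm above its underside, 15.5 mm along +y from the cup's origin; the mouth is about 84 mm wide. z up.
- tray: braided seagrass tray, fixed to the worktop, 347 mm (its x) by 435 mm (its y), floor 10 mm thick, walls 78 mm high, and a loop handle up to 154 mm high over the middle of each short end (at y = +0.19 and -0.19 m, 120 mm long along x). Origin: centre of its underside. Wall cabinets overhang the worktop behind x = 0.62 m, from 0.45 m up: keep the wrist in front of them.
- teapot: white porcelain teapot with its lid on, at the rear of the tray, 206 mm long along y over spout and handle, 124 mm wide, 151 mm tall with the lid. Origin: centre of its underside. Leave it alone.
- sugar_bowl: open white sugar bowl without handle on the tray, 67 mm across, 40 mm tall. Origin: centre of its underside. Leave it alone.
- honey_jar: honey jar with screw lid on the tray, 58 mm across, 68 mm tall. Origin: centre of its underside. Leave it alone.
- tumbler: glass in a woven sleeve behind the stand, 84 mm across, 130 mm tall. Origin: centre of its underside. Leave it alone.
- highball: clear tall glass at the left end of the worktop, behind and left of the stand, 69 mm across, 112 mm tall. Origin: centre of its underside. Leave it alone.
Things that resemble listed ones, but are neither listed nor needed, are in the scene too. What is shaped like the strainer but green is not meant.

How it is judged:
By the outcome, as a careful person would: the job done as asked, in the order asked, and still so for the second after the job is handed in, while the arm keeps its last pose, push and grip.
It also fails if it takes over 54 s, if anything falls off the work surface, if the arm or the gripper's body presses on something with over 40 N, if the wrist force passes 120 N, or if a joint passes its speed limit or range.

## Working session

There is one attempt and no reset: what is moved stays moved. The work goes in short steps, Python scripts to look and compute and a tool call to move; the robot and the scene stay as the last step left them, time stands still between calls to the robot, and variables do not carry over. Pictures are saved under pics/ and viewed, at most 11 in all, crops included, and the job is handed in when it is done.

Besides the shell and the picture viewer there is one more tool, called after "Emit:" as name(argument=value, ...), one argument or row to a line, values as JSON. apply_moves: Moves the arm, as the interface text tells. Its arguments: {"type":"object","properties":{"commands":{"type":"string"},"grip_force":{"type":"number"}},"required":["commands"]}

```bash
mkdir -p pics; ls; python3 - <<'E'
from plant import manip
import cv2,numpy as np
s=manip.read_state();print({k:np.round(v,3).tolist() for k,v in s.items()})
for n in("scene","side","wrist"):
    cv2.imwrite(f"pics/{n}0.png",cv2.cvtColor(manip.get_image(n),cv2.COLOR_RGB2BGR))
    print(n,{k:np.round(v,4).tolist() for k,v in manip.camera_info(n).items() if not isinstance(v,str)})
E
```

```text
pics
{'t': 0.0, 'joint_pos': [-1.49, 0.427, 0.074, 1.607, -0.034, 1.111, -0.067], 'dq': [0.0, -0.002, -0.001, 0.0, 0.001, -0.001, -0.001], 'effort': [0.001, -93.58, 3.667, -45.421, -0.049, 0.02, 0.0], 'position': [0.154, 0.657, 0.205], 'ee_rot': [0.115, 0.993, -0.001, -0.0], 'force': [0.537, 0.221, -1.268], 'ft_torque': [0.023, 0.002, -0.022], 'grasp_force': 0.0, 'opening': 0.094}
scene {'vertical_fov': 44.4808, 'cx': 274.7998, 'cy': 204.998, 'R': [[0.8006, -0.5989, -0.0191], [-0.3634, -0.4599, -0.8102], [0.4764, 0.6556, -0.5859]], 't': [-0.4157, 0.3623, 1.2645]}
side {'vertical_fov': 44.2545, 'cx': 284.6798, 'cy': 201.1299, 'R': [[-0.9778, -0.2093, 0.0128], [-0.1295, 0.5548, -0.8219], [0.1649, -0.8052, -0.5696]], 't': [0.5879, 0.1233, 1.3338]}
wrist {'vertical_fov': 63.2152, 'cx': 275.8027, 'cy': 209.7331, 'tool_from_camera': [[0.0009, -0.9691, -0.2466, 0.0716], [1.0, 0.0009, -0.0001, -0.0011], [0.0004, -0.2466, 0.9691, -0.179], [0.0, 0.0, 0.0, 1.0]]}
```

View pics/scene0.png

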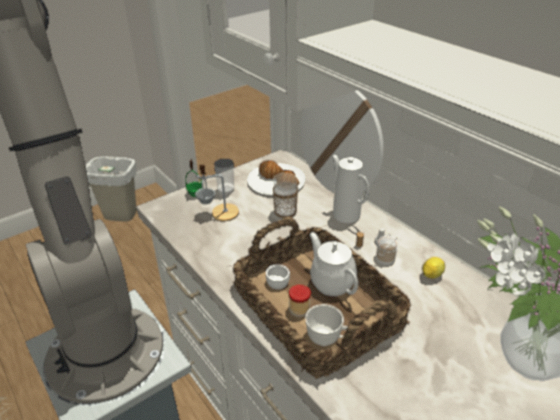

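View pics/side0.png

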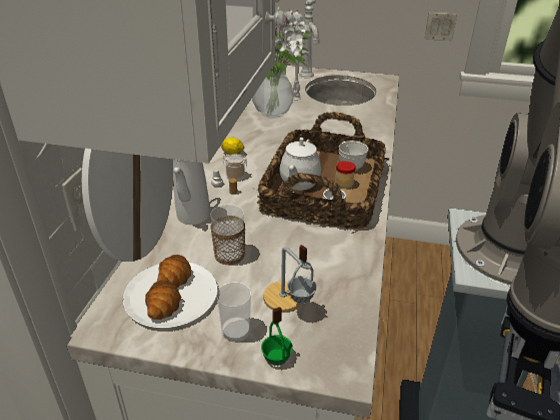

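The scene view shows the steel strainer on its hook at about (205,190) and the foot at (226,212). In the side view the strainer is at (302,285), with its grip near (303,253).
Candidates are the steel strainer at side (302,285), and the green look-alike at side (277,348) / scene (193,185), which I reject for its colour. For the cup: white cup at scene (324,325) / side (353,153), sugar bowl at scene (277,277), honey jar at scene (299,297).

Next, one close crop of each.

```bash
python3 - <<'E'
import cv2,numpy as np
def c(n,x,y,w,h,f): return cv2.resize(cv2.imread(f"pics/{n}0.png")[y:y+h,x:x+w],None,fx=f,fy=f,interpolation=cv2.INTER_CUBIC)
a=np.vstack([np.hstack([c("side",250,230,80,60*5//6*1+25,5),c("scene",170,150,80,75,5)]),])
b=np.hstack([c("side",310,130,80,45,5),c("scene",290,300,80,45,5)])
cv2.imwrite("pics/c1.png",np.vstack([a,b])); print(a.shape,b.shape)
E
```

```text
(375, 800, 3) (225, 800, 3)
```

View pics/c1.png

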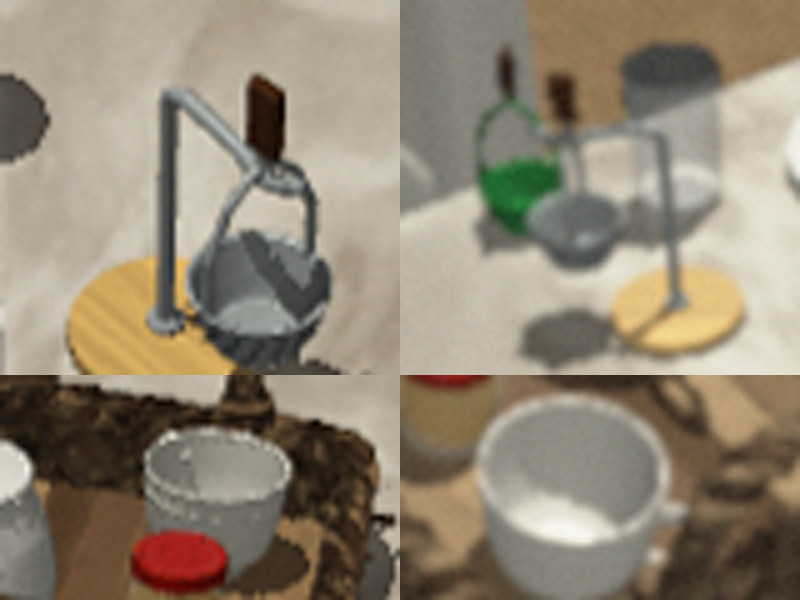

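The crop confirms both choices: the steel strainer on the hook (grip at side (302.8,253.2) / scene (202.2,169.4)), and the cup with its ear at the -y side (mouth at side (353.2,148.6) / scene (324.6,318.6)). Now to triangulate.

```bash
cat > h.py <<'E'
from plant import manip
import cv2,numpy as np
from scipy.spatial.transform import Rotation as Ro
def cam(n,H=420):
    c=manip.camera_info(n); f=H/2/np.tan(np.radians(c["vertical_fov"])/2)
    K=np.array([[f,0,c["cx"]],[0,f,c["cy"]],[0,0,1]])
    if n=="wrist":
        s=manip.read_state(); T=np.eye(4); T[:3,:3]=Ro.from_quat(s["ee_rot"]).as_matrix(); T[:3,3]=s["position"]
        M=np.linalg.inv(T@np.array(c["tool_from_camera"])); return K,M[:3,:3],M[:3,3]
    return K,np.array(c["R"]),np.array(c["t"])
def tri(ps):
    A=[];b=[]
    X=None
    P=[K@np.c_[R,t] for K,R,t in [cam(n) for n,_ in ps]]
    X=cv2.triangulatePoints(P[0],P[1],np.array(ps[0][1],float).reshape(2,1),np.array(ps[1][1],float).reshape(2,1))
    return (X[:3]/X[3]).ravel()
def onz(C,uv,z):
    K,R,t=C; d=R.T@np.linalg.solve(K,[*uv,1]); o=-R.T@t
    return o+d*(z-o[2])/d[2]
def proj(C,X):
    K,R,t=C; p=K@(R@np.array(X)+t); return p[:2]/p[2]
E
python3 - <<'E'
from h import *
for k,a,b,z in [("grip",(302.8,253.2),(202.2,169.4),.172),("rim",(301.6,284.6),(205,192),.082),("postbase",(282.6,294.6),(225.2,210),.01),("posttop",(283.2,248.6),(220.6,176.2),.151),("mouth",(353.2,148.6),(324.6,318.6),.082)]:
    print(k,tri([("side",a),("scene",b)]).round(3),onz(cam("side"),a,z).round(3),onz(cam("scene"),b,z).round(3))
E
```

```text
grip [0.492 0.34  0.173] [0.494 0.338 0.172] [0.492 0.341 0.172]
rim [0.492 0.34  0.086] [0.494 0.335 0.082] [0.494 0.345 0.082]
postbase [0.541 0.304 0.012] [0.542 0.302 0.01 ] [0.541 0.306 0.01 ]
posttop [0.539 0.306 0.147] [0.541 0.308 0.151] [0.532 0.299 0.151]
mouth [ 0.448 -0.298  0.077] [ 0.448 -0.288  0.082] [ 0.445 -0.301  0.082]
```

Emit:
apply_moves(
  commands="20 -20 40 0 0 0 0; 40 -37 15 0 0 -0.4 0; 40 -37 0 0 0 -0.4 0; 40 -37 0 0 0 -0.4 0; 40 -37 0 0 0 -0.4 0; 40 -37 0 0 0 -0.4 0; 40 -37 0 0 0 -0.2 0; 40 -37 0 0 0 0 0; 38 -38 0 0 0 0 0; 0 0 0 0 0 0 0",
)

```text
t: 1.4
position: [0.4952, 0.3361, 0.2605]
ee_rot: [0.306, 0.952, -0.0, 0.001]
force: [-0.5, 0.2, 0.3]
opening: 0.094
grasp_force: 0.0
```

```bash
python3 - <<'E'
from h import *
print("green",tri([("side",(277,348)),("scene",(193.5,184))]).round(3))
s=manip.read_state();print(s["position"],s["ee_rot"],s["joint_pos"],Ro.from_quat(s["ee_rot"]).as_matrix()[:,1].round(3),s["force"])
cv2.imwrite("pics/w1.png",cv2.cvtColor(manip.get_image("wrist"),cv2.COLOR_RGB2BGR))
C=cam("wrist")
for p in[(.492,.34,.19),(.541,.304,.151)]:print(proj(C,p).round(1))
E
```

```text
green [0.517 0.473 0.037]
[0.49524857 0.33609579 0.26045431] [ 3.05656268e-01  9.52141653e-01 -4.59838849e-04  5.54609439e-04] [-0.98617359  0.26301756  0.34556402  1.73433635 -0.09460336  1.16089981
  0.33573437] [ 0.582  0.813 -0.001] [-0.50650638  0.15173544  0.27263641]
[277.9 216.8]
[276.4 269.6]
```

View pics/w1.png

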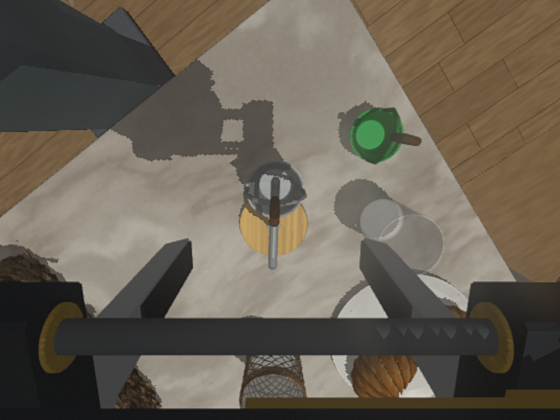

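Wrist view: the grip stands over the bowl at about (275,205) and the post's top is at (272,267). I'll enlarge it to read the grip's top face and the arm's line.

```bash
python3 - <<'E'
import cv2
a=cv2.imread("pics/w1.png")[155:280,235:315]
cv2.imwrite("pics/c2.png",cv2.resize(a,None,fx=4.8,fy=4.8,interpolation=cv2.INTER_CUBIC))
E
```

```text
(no output)
```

View pics/c2.png

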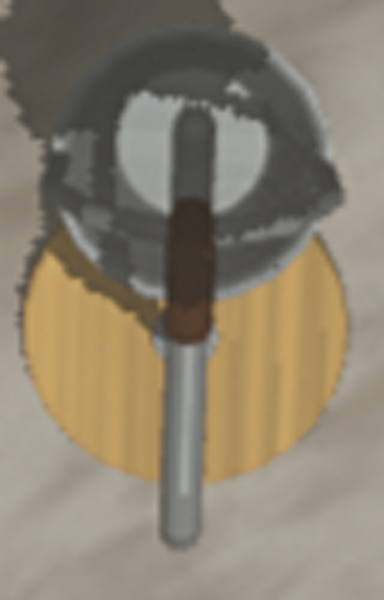

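```bash
python3 - <<'E'
from h import *
C=cam("wrist"); f=lambda u,v:(235+(u+.5)/4.8-.5,155+(v+.5)/4.8-.5)
e=onz(C,f(188,343),.19); tip=onz(C,f(195,112),.153); post=onz(C,f(180,530),.151)
d=(post-tip)[:2]; print(e,tip,post,np.linalg.norm(d)); d/=np.linalg.norm(d)
g=e[:2]-.009*d; print("grip",g,"xaxis",d,np.degrees(np.arctan2(d[1],d[0])))
s=manip.read_state();y=Ro.from_quat(s["ee_rot"]).as_matrix()[:,1]
print("tool y",np.degrees(np.arctan2(y[1],y[0])),"shift",(g-s["position"][:2])*1e3)
E
```

```text
[0.49615495 0.33323248 0.19      ] [0.47134343 0.35214101 0.153     ] [0.53501594 0.30340687 0.151     ] 0.08018232579484273
grip [0.48900808 0.33870261] xaxis [ 0.79409661 -0.60779155] -37.42998866283882
tool y 54.578369337712445 shift [-4.46557311  0.26194148]
```

Emit:
apply_moves(
  commands="-5 1 -10 0 0 -0.2 0.5; 0 0 -30 0 0 0 0.5; 0 0 -30 0 0 0 0.6; 0 0 -25 0 0 0 0.6; 0 0 -10 0 0 0 0.6; 0 0 0 0 0 0 0.6; 0 0 0 0 0 0 0.6",
  grip_force=40,
)

```text
t: 2.33
position: [0.4877, 0.3416, 0.1565]
ee_rot: [0.319, 0.948, 0.001, 0.0]
force: [0.2, 0.0, -0.9]
opening: 0.0379
grasp_force: 0.0
```

```bash
python3 - <<'E'
from h import *
s=manip.read_state();print(s["position"],s["opening"])
C=cam("wrist");w=manip.get_image("wrist")
a=np.hstack([cv2.resize(w[120:400,170:380],None,fx=2,fy=2),cv2.resize(manip.get_image("side")[220:300,260:320],None,fx=6,fy=7)[:560,:360]])
cv2.imwrite("pics/c3.png",cv2.cvtColor(a,cv2.COLOR_RGB2BGR));print(a.shape)
E
```

```text
[0.48768874 0.34164508 0.15645248] 0.03792192419296239
(560, 780, 3)
```

View pics/c3.png

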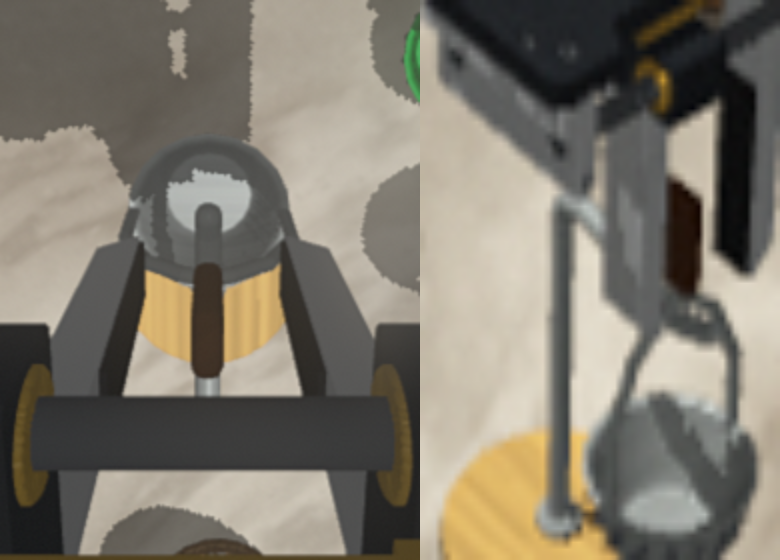

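The grip is between the fingers, about 2 mm off centre towards tool -y, which agrees with the measured pose. I'll correct and close.

Emit:
apply_moves(
  commands="1 -3 -1 0 0 0 0.6; 0 0 0 0 0 0 0.8; 0 0 0 0 0 0 1; 0 0 0 0 0 0 1; 0 0 0 0 0 0 1; 0 0 0 0 0 0 1",
  grip_force=45,
)

```text
t: 3.18
position: [0.4886, 0.3384, 0.1546]
ee_rot: [0.319, 0.948, 0.0, 0.0]
force: [1.2, 2.3, 1.3]
opening: 0.0079
grasp_force: 45.0
```

Emit:
apply_moves(
  commands="0 0 8 0 0 0 1; 0 0 11 0 0 0 1; 0 0 11 0 0 0 1; 0 0 0 0 0 0 1; -8 6 0 0 0 0 1; -12 9 0 0 0 0 1; 0 0 0 0 0 0 1; 0 0 0 0 0 0 1",
)

```text
t: 4.18
position: [0.4683, 0.3531, 0.1844]
ee_rot: [0.319, 0.948, -0.0, 0.0]
force: [-0.4, -0.7, -1.0]
opening: 0.0076
grasp_force: 45.0
```

```bash
python3 - <<'E'
from h import *
a=np.hstack([cv2.resize(manip.get_image("side")[205:305,250:330],None,fx=5,fy=5),cv2.resize(manip.get_image("scene")[130:230,160:240],None,fx=5,fy=5)])
cv2.imwrite("pics/c4.png",cv2.cvtColor(a,cv2.COLOR_RGB2BGR));print(a.shape)
E
```

```text
(500, 800, 3)
```

View pics/c4.png

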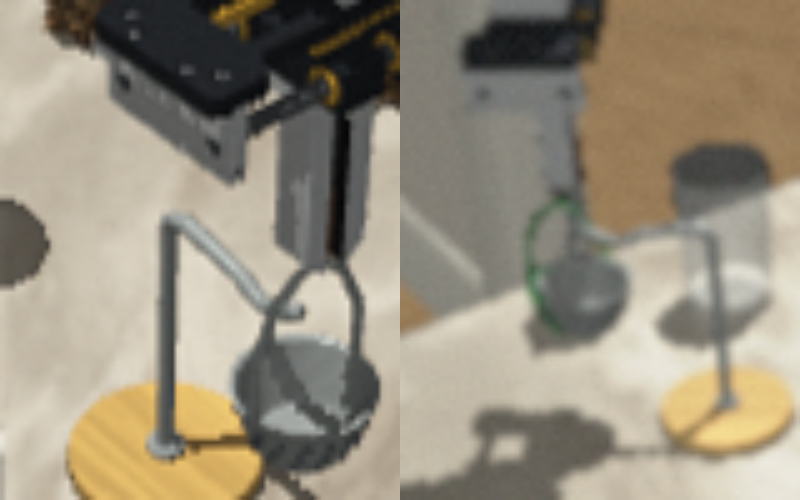

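The strainer is lifted and still upright. The arch, with its top at side-crop (325,262), is clear of the hook tip at (297,312). I'll keep drawing it along the stand's -x.

Emit:
apply_moves(
  commands="-12 9 0 0 0 0 1; -12 9 0 0 0 0 1; -12 9 0 0 0 0 1; -12 9 0 0 0 0 1; 0 0 0 0 0 0 1; 0 0 25 0 0 0 1; 0 0 40 0 0 0 1; 0 0 40 0 0 0 1; 0 0 40 0 0 0 1; 0 0 5 0 0 0 1",
)

```text
t: 5.52
position: [0.4216, 0.3893, 0.3372]
ee_rot: [0.32, 0.948, 0.002, 0.001]
force: [-0.2, 0.7, -2.6]
opening: 0.0077
grasp_force: 45.0
```

Emit:
apply_moves(
  commands="5 -10 0 0 0 -0.1 1; 9 -22 0 0 0 -0.25 1; 12 -32 0 0 0 -0.38 1; 12 -35 0 0 0 -0.38 1; 12 -35 0 0 0 -0.38 1; 12 -35 0 0 0 -0.38 1; 12 -35 0 0 0 -0.38 1; 12 -35 0 0 0 -0.38 1; 10 -35 0 0 0 -0.38 1; 4 -35 0 0 0 -0.38 1",
)

```text
t: 6.78
position: [0.5209, 0.0775, 0.3344]
ee_rot: [0.584, 0.812, -0.0, 0.0]
force: [0.1, 0.2, -0.9]
opening: 0.0077
grasp_force: 45.0
```

Emit:
apply_moves(
  commands="0 -35 0 0 0 -0.38 1; -4 -35 0 0 0 -0.38 1; -6 -35 0 0 0 -0.38 1; -8 -35 0 0 0 -0.38 1; -9 -35 0 0 0 -0.38 1; -9 -35 0 0 0 -0.38 1; -9 -35 0 0 0 -0.38 1; -9 -35 0 0 0 -0.38 1; -6 -25 0 0 0 -0.38 1; -4 -15 0 0 0 -0.2 1",
)

```text
t: 8.02
position: [0.4559, -0.2414, 0.3345]
ee_rot: [0.807, 0.591, -0.0, 0.0]
force: [0.5, 0.4, -1.4]
opening: 0.0079
grasp_force: 45.0
```

```bash
python3 - <<'E'
from h import *
C=cam("wrist");print(proj(C,(.447,-.297,.082)),proj(C,(.447,-.255,.082)),manip.read_state()["position"])
w=manip.get_image("wrist");cv2.imwrite("pics/w2.png",cv2.cvtColor(w,cv2.COLOR_RGB2BGR))
E
```

```text
[281.9569544  221.65305268] [272.28087975 191.75561321] [ 0.45592352 -0.24144837  0.33446639]
```

View pics/w2.png

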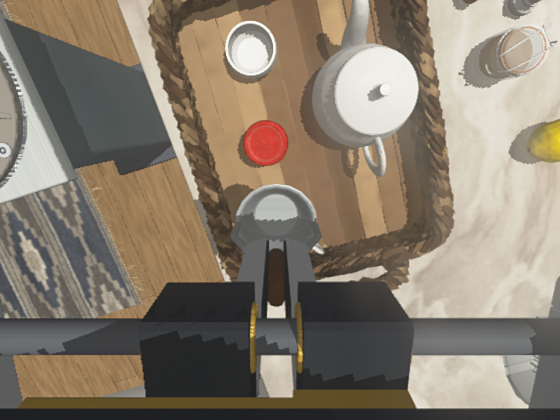

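The strainer hides the cup from the wrist camera (bowl at (277,215)). I'll refine the mouth by fitting a rim circle to the extents already read off the first crop.

```bash
python3 - <<'E'
from h import *
from scipy.optimize import least_squares
th=np.linspace(0,2*np.pi,90)
S,N=cam("side"),cam("scene")
f=lambda u,o:o+(u+.5)/5-.5
m=np.array([f(144,310),f(292,310),f(427-375,130),f(476-400,290),f(673-400,290),f(393-375,300)])
def pr(x,y,z,r):
    o=[]
    for C in(S,N):
        p=np.array([proj(C,(x+r*np.cos(t),y+r*np.sin(t),z)) for t in th]); o+=[p[:,0].min(),p[:,0].max(),p[:,1].min()]
    return np.array(o)
for nm,g,x0 in [("z.082",lambda q:pr(q[0],q[1],.082,q[2]),[.447,-.297,.044]),("free",lambda q:pr(q[0],q[1],q[3],q[2]),[.447,-.297,.044,.08])]:
    r=least_squares(lambda q:g(q)-m,x0,x_scale=.01);print(nm,r.x.round(4),r.fun.round(1))
q=[.447,-.297]
ims=[]
s=manip.read_state()
for n in("side","scene"):
    ims.append(manip.get_image(n))
a=np.hstack([cv2.resize(ims[0][90:190,300:380],None,fx=5,fy=5),cv2.resize(ims[1][220:360,270:382],None,fx=3.5714,fy=3.5714)])
cv2.imwrite("pics/c5.png",cv2.cvtColor(a,cv2.COLOR_RGB2BGR));print(a.shape)
E
```

```text
z.082 [ 0.4483 -0.2975  0.0465] [-0.   0.5  0.1  0.4 -0.2 -0.3]
free [ 0.4483 -0.2974  0.0466  0.0814] [-0.1  0.5  0.2  0.4 -0.1 -0.2]
(500, 800, 3)
```

View pics/c5.png

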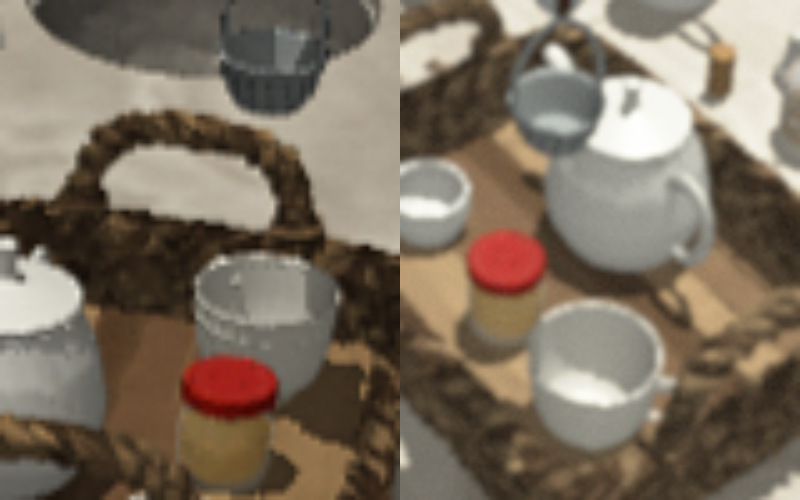

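The cup, jar and tray are undisturbed, and the strainer hangs level (bowl at side crop (275,75), scene crop (557,110)). Mouth fit: (0.448, -0.2975, 0.082), with residuals of 0.5 px or less. Moving over it.

Emit:
apply_moves(
  commands="-2 -14 0 0 0 0 1; -3 -21 0 0 0 0 1; -3 -21 0 0 0 0 1; 0 0 -20 0 0 0 1; 0 0 -25 0 0 0 1; 0 0 -25 0 0 0 1; 0 0 -20 0 0 0 1; 0 0 0 0 0 0 1; 0 0 0 0 0 0 1",
)

```text
t: 9.3
position: [0.4491, -0.2956, 0.2451]
ee_rot: [0.805, 0.593, 0.0, 0.0]
force: [0.2, 0.6, -0.6]
opening: 0.0076
grasp_force: 45.0
```

```bash
python3 - <<'E'
from h import *
print(manip.read_state()["position"],manip.read_state()["ee_rot"])
ims=[manip.get_image(n) for n in("side","scene")]
p=manip.read_state()["position"]
for n in("side","scene"):print(n,proj(cam(n),p-[0,0,.0726]))
a=np.hstack([cv2.resize(ims[0][80:180,310:390],None,fx=5,fy=5,interpolation=2),cv2.resize(ims[1][250:350,280:360],None,fx=5,fy=5,interpolation=2)])
cv2.imwrite("pics/c6.png",cv2.cvtColor(a,cv2.COLOR_RGB2BGR))
E
```

```text
[ 0.44905325 -0.29562974  0.24513883] [8.05228579e-01 5.92964487e-01 1.10088786e-04 1.99335868e-04]
side [355.76464703 120.73285486]
scene [325.85900048 289.77026754]
```

View pics/c6.png

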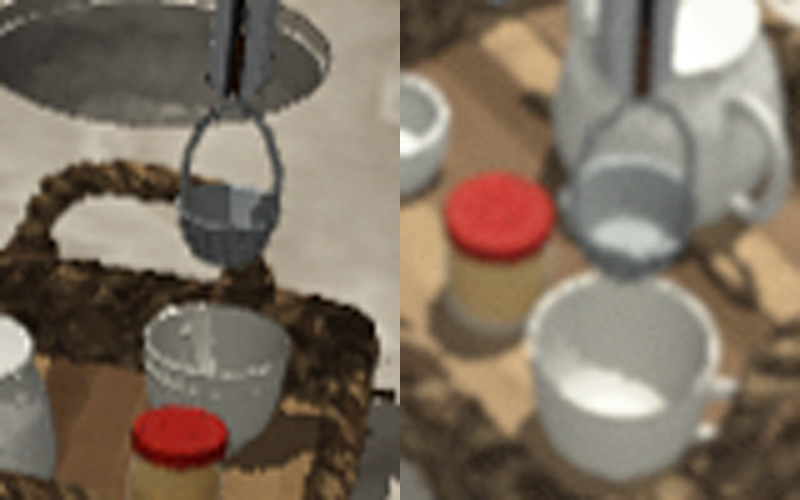

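The bowl is level: its rim centre projects within 0.3 px of the prediction in both views (side 355.8, scene 326.0). Descending to about 15 mm above the cup's rim.

Emit:
apply_moves(
  commands="-1 -2 -8 0 0 0 1; 0 0 -12 0 0 0 1; 0 0 -12 0 0 0 1; 0 0 -8 0 0 0 1; 0 0 -4 0 0 0 1; 0 0 0 0 0 0 1; 0 0 0 0 0 0 1; 0 0 0 0 0 0 1",
)

```text
t: 10.4
position: [0.4476, -0.298, 0.2007]
ee_rot: [0.806, 0.593, 0.0, 0.0]
force: [0.7, -0.3, -0.8]
opening: 0.0078
grasp_force: 45.0
```

```bash
python3 - <<'E'
from h import *
print(manip.read_state()["position"],manip.read_state()["ee_rot"])
ims=[manip.get_image(n) for n in("side","scene")]
a=np.hstack([cv2.resize(ims[0][80:180,310:390],None,fx=5,fy=5,interpolation=2),cv2.resize(ims[1][250:350,280:360],None,fx=5,fy=5,interpolation=2)])
cv2.imwrite("pics/c7.png",cv2.cvtColor(a,cv2.COLOR_RGB2BGR))
E
```

```text
[ 0.44759606 -0.29799663  0.20074852] [8.05534195e-01 5.92549236e-01 2.02608138e-04 1.50584968e-04]
```

View pics/c7.png

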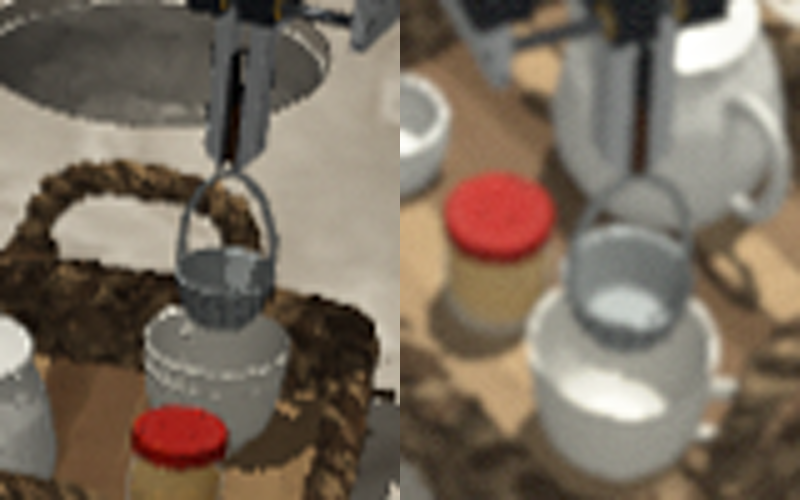

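The strainer is level and centred above the cup, about 14 mm clear of the rim (cup rim at side crop (218,345), unmoved). Handing in.

```bash
python3 -c "
from plant import manip
print(manip.sign_off())"
```

```text
the job is handed in; nothing more can be done
None
```

The job is handed in: the arm is holding the steel strainer still, level and centred about 14 mm above the teacup's rim, after about 10 s; in the pictures the cup and its neighbours have not moved.

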